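# Clamp the blue jaw model in the scanner's model holder

### The job

Load the blue plaster jaw model into the scanner's model holder: draw the sliding clamp jaw all the way back by its brass knob, lower the model gently (do not drop it) into the pocket so that it sits flat and square with its narrow front end at the two slanted walls, then slide the jaw up until its pad touches the model's straight back edge and let go. Leave the other two models, the jar and the tape where they are.

Things in the scene. Friction and masses are not known exactly. Their poses are not given: they have to be found in the camera images.
- model_blue: Light blue plaster jaw model, teeth on top, 59 (x) x 69 (y) x 30 (z) mm, about 0.12 kg. Origin: centre of its flat underside, z up; its narrow front end looks to -x, its straight back edge to +x. Its side faces are upright only up to 14 mm above the underside and slope inwards above. Best taken across front and back (58 mm) with the fingertips about 5 mm above the underside.
- model_back (a point): Middle of the blue model's straight back edge, a flat upright face 40 mm wide, at x = +30.5 mm from its origin, 7 mm above its underside. Axes as the model. (The front end is a flat face 25 mm wide at x = -28 mm.)
- model_upper: Cream plaster jaw model with a closed palate, 62 x 71 x 29 mm, same outline and axes as the blue one. To be left alone.
- model_lower: Cream plaster jaw model, open horseshoe, 62 x 71 x 30 mm, same outline and axes as the blue one. To be left alone.
- red_jar: White jar with a red lid, 50 mm across, 51 mm high, origin at the centre of its underside. To be left alone.
- tape_roll: Roll of masking tape lying flat, 96 mm across, 25 mm high, origin at the centre of its underside. To be left alone.
- desk_lamp: Jointed desk lamp, 0.35 m high, fixed in the same place each time. Its origin is a point on the bench about x 0.57, y 0.41; its foot (0.1 m across) and upright stem stand at about x 0.55, y 0.30, and its shade (lower rim 0.16 m above the bench) hangs over x 0.48 to 0.68, y 0.36 to 0.55. An obstacle between the arm's start and the work: pass it on the robot's side.
- holder: Model holder, fixed on the bench: aluminium plate 12 mm thick, from x = -50 to +118 and y = -52 to +52 mm, origin on its underside, below the pocket's centre. Grey pocket walls 11 mm high, 10 mm thick; behind them (+x) the blue clamp jaw between two steel rails (inner edges at y = -27 and +27 mm, 8 mm high, from x = 46 to 116 mm).
- pocket (a point): Centre of the pocket floor, on the plate's top face: the seated model's origin and axes go here (x toward the jaw, z up). Walls: lower 6 mm upright, about 2 mm clear of the model, then a 45 degree lead-in. Two side walls, inner faces at y = -36.5 and +36.5 mm; two slanted walls for the front flanks, with a 36 mm gap between them for a finger; no wall at the back but the jaw.
- jaw (a joint): Clamp jaw's travel along the pocket's x axis, m: 0.045 = fully drawn back (pad at x = 76 mm, leaving 45 mm behind the seated model for a finger); 0 = pad at x = 31 mm, about where it touches the seated model; down to -0.008 with the pocket empty. Starts nearly closed, stays where left, slides with about 3 N.
- jaw_face (a point): Middle of the jaw's black rubber pad face (44 mm wide, from 2 to 12 mm above the plate), 7 mm above the plate. Axes as the pocket.
- jaw_knob (a point): Centre of the top of the jaw's upright brass knob, 14 mm thick, standing 32 mm above the jaw block; its top is 45.5 mm above the plate (57.5 mm above the bench), its axis 24 mm behind the pad face (at pocket x = 55 mm + joint value). Axes as the pocket. Pinch it, or push it from either side.

How it is judged:
By the outcome, as a careful person would: the job done as asked, in the order asked, and still so for the second after the job is handed in, with the robot touching nothing.
It also fails if it takes over 69 s, if anything falls off the work surface, if the arm or the gripper's body presses on something with over 40 N, if the wrist force passes 120 N, or if a joint passes its speed limit or range.

### The arm

A 7-joint arm with a two-finger parallel gripper is mounted at the origin on a cart in front of the work surface, level with it; the furniture and walls round the work are solid. World frame = base frame: x ahead of the robot, y to its left, z up, the work surface at z = 0. Lengths are in m, angles in rad, forces in N, time in s.
With the tool pointing down it reaches from about 0.425 to 0.95 m from the base axis. Payload 4.7 kg.
Tool frame: the origin (TCP) lies on the centre line of the jaws, within the pads' length; the fingertips stand 22 mm ahead of it and the grasp point (between the pads) lies 3 mm ahead of it; z points along the fingers, y is the line along which they close (so a half turn about z gives the same grasp; the last joint's range is limited). The gripper opens to 87 mm and grips with 3 to 60 N. Pads are 19 mm wide; open, the fingers measure 117 mm over their backs; the gripper's body (75 mm by 190 mm) begins 51 mm behind the grasp point.
Start: joints at [-1.372, 0.469, -0.049, 1.532, 0.024, 1.141, -0.082], TCP at [0.152, 0.658, 0.245] pointing down, gripper open.
Joint ranges: [-2.59, 2.59], [-0.33, 1.99], [-1.39, 1.29], [0.1, 2.45], [-1.04, 4.18], [0.21, 1.99], [-2.66, 2.66]. Speed limits (rad/s): [2.57, 2.57, 3.14, 3.14, 3.14, 3.14, 3.14].

### API

Orientations are given as a unit quaternion [w, x, y, z].
In Python, from workcell import ctrl, optics gives the robot as it stands (ctrl), with the cameras (optics).
- The arm moves only by the shell command python3 drive.py 'ROWS'. ROWS is a JSON list of rows, 1 to 10 of them, each of 5 numbers: the opening from 0.0 (shut) to 1.0 (fully open), then dx, dy, dz in m, then a turn about the tool's z in rad; each row shifts and turns the commanded pose from where the row before left it, along the tool's axes as they then stand; what a row does not reach is not made up. A row lasts 1/10 s, in which the tool goes at most 0.05 m and 0.15 rad, less where a joint would pass 70% of its speed; a pose out of reach is approached as far as the arm can. The fingers move at their own pace and stop on an object; the grip force is fixed at half the most. Time passes only in rows, so rows that do not move let the fingers close. It prints the time, the measured TCP pose, the force, the opening and the grip force at its end.
- ctrl.read_state(): the state, without advancing time (a new reading comes with each control period).
- optics.camera(name): name is "side" or "top" or "wrist"; returns a dict with "img" (480x640x3 uint8, red, green, blue), "depth" (480x640 float32, m along the optical axis (not along the pixel's ray), 0 where there is no reading), "fx", "fy", "cx", "cy" (pixels), "D" ([k1, k2, p1, p2, k3] as OpenCV has them; the pictures are not rectified), "T" (4x4, takes a point from camera to world coordinates); the wrist camera has in their place "hand_eye" (4x4, takes a point from camera to tool coordinates, whose origin is the TCP and whose axes are the flange's). Camera axes: x right, y down, z forward; pixel columns grow to the right and rows downward; lengths in m; the calibration is good to about 2 mm. A picture is of the moment at which its call begins: read the wrist's pose just before it.
- ctrl.hand_in(): hands the job in; it is judged then, once.
The state is a dict: "t": time; "qpos": joint angles; "joint_vel": joint speeds; "joint_efforts": joint torques, N m; "tcp_pos": TCP position; "tcp_rot": TCP orientation; "force": force on the tool from outside, world axes, zero at the start; "ft_torque": the same for the moment, N m; "width": opening from 0.0 (shut) to 1.0 (fully open); "gripper_force": force on a finger pad.
Only numpy, scipy, OpenCV 4.12 (cv2) and the standard library are available. Lean on these libraries where they do the work, as an engineer would, in place of code of your own. Each camera call takes 0.05 s, during which the arm holds its last target. There are 200 camera calls.

## Working session

There is one attempt and no reset: what is moved stays moved. The work goes in short steps, Python scripts to look and compute and a shell command to move; the robot and the scene stay as the last step left them, time stands still between calls to the robot, and variables do not carry over. Pictures are saved under pics/ and viewed, at most 13 in all, crops included, and the job is handed in when it is done.

```bash
ls; mkdir -p pics; python3 - <<'E'
from workcell import ctrl, optics
import cv2,numpy as np
s=ctrl.read_state();print({k:np.round(v,3).tolist() for k,v in s.items()})
for n in("top","side"):
    c=optics.camera(n);cv2.imwrite(f"pics/{n}0.png",c["img"][:,:,::-1]);np.savez(f"{n}0.npz",**c)
    print(n,c["fx"],c["cx"],c["cy"],c["D"],np.round(c["T"],3).tolist())
E
```

```text
drive.py
pics
workcell.py
{'t': 0.0, 'qpos': [-1.372, 0.469, -0.049, 1.534, 0.024, 1.141, -0.082], 'joint_vel': [-0.001, -0.001, 0.0, -0.0, -0.0, -0.001, -0.002], 'joint_efforts': [-0.0, -50.799, -0.081, -23.615, -0.061, 0.038, 0.0], 'tcp_pos': [0.152, 0.657, 0.244], 'tcp_rot': [-0.0, 0.114, 0.994, -0.001], 'force': [-0.053, -0.676, -0.491], 'ft_torque': [-0.049, 0.024, -0.01], 'gripper_force': 0.0, 'width': 1.005}
top 502.99133523937974 320.1633488863369 245.15262074169001 [-0.082063  0.        0.        0.        0.      ] [[0.015, -0.992, 0.127, 0.426], [-1.0, -0.014, 0.01, 0.112], [-0.008, -0.127, -0.992, 1.076], [0.0, 0.0, 0.0, 1.0]]
side 491.67223416400424 329.05291968548437 243.79468625576686 [-0.13878598  0.          0.          0.          0.        ] [[0.865, -0.368, 0.342, 0.28], [-0.502, -0.621, 0.602, -0.423], [-0.009, -0.692, -0.722, 0.726], [0.0, 0.0, 0.0, 1.0]]
```

View pics/top0.png

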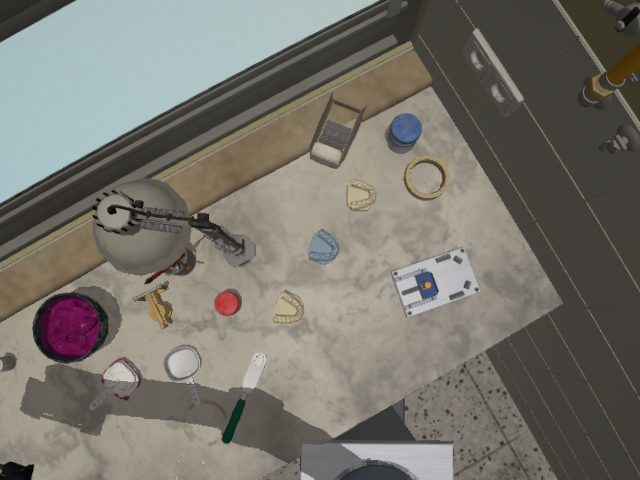

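View pics/side0.png

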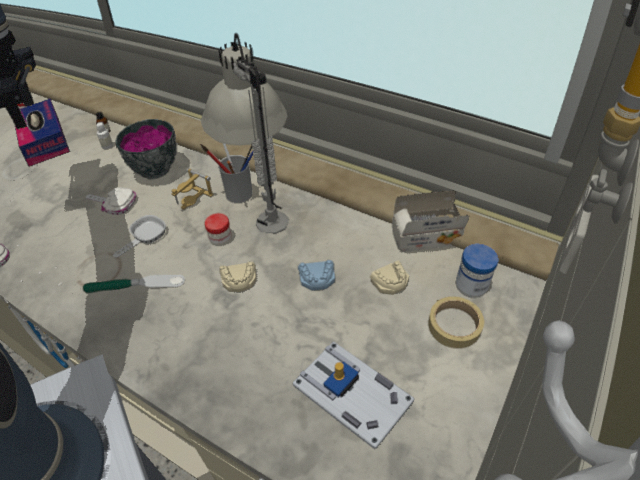

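The top view shows the blue model at about (323,247), the holder at (436,282) with its knob at (427,286), and the lamp foot at (238,250). The side view shows the blue model at (317,275) and the knob at (340,370). Next I'll enlarge these areas.

```bash
python3 - <<'E'
import cv2,numpy as np
def crop(n,x,y,w,h,s):
    return cv2.resize(cv2.imread(f"pics/{n}0.png")[y:y+h,x:x+w],None,fx=s,fy=s,interpolation=cv2.INTER_CUBIC)
a=np.hstack([crop("top",300,220,50,60,7),crop("top",388,242,95,90,5)[:420,:450]]) 
b=np.hstack([crop("side",295,255,50,40,7)[:280],crop("side",290,340,125,110,3)[:280]])
cv2.imwrite("pics/ctop.png",a);cv2.imwrite("pics/cside.png",b);print(a.shape,b.shape)
E
```

```text
(420, 800, 3) (280, 725, 3)
```

View pics/ctop.png

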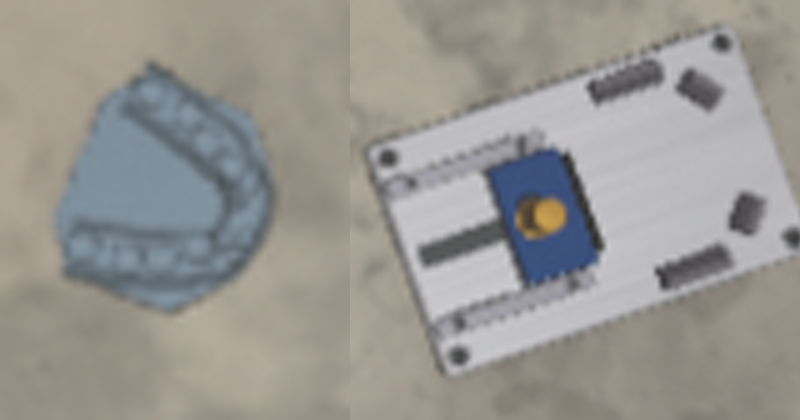

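View pics/cside.png

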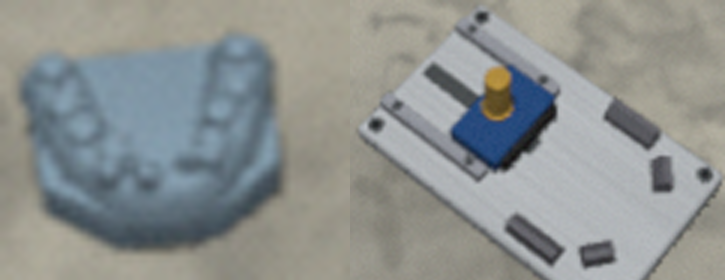

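The crops show three things:
- **Plate corners (top view):** about (391.4,271.4), (464.6,247.4) and (407.4,317.4).
- **Knob top:** at crop (548,215).
- **Blue model:** its straight back edge runs from (105,95) to (57,215) in the crop, so the front points right and slightly down in the image.

Now I'll triangulate.

```bash
cat >h.py <<'E'
import cv2,numpy as np
def ray(c,p,T=None):
    T=c["T"] if T is None else T
    K=np.array([[c["fx"],0,c["cx"]],[0,c["fy"],c["cy"]],[0,0,1]],float)
    u=cv2.undistortPoints(np.array([[p]],float),K,np.array(c["D"]))[0,0]
    d=T[:3,:3]@np.r_[u,1]; return T[:3,3],d/np.linalg.norm(d)
def tri(r1,r2):
    A=np.c_[r1[1],-r2[1]]; s=np.linalg.lstsq(A,r2[0]-r1[0],rcond=None)[0]
    a=r1[0]+s[0]*r1[1]; b=r2[0]+s[1]*r2[1]; return (a+b)/2,np.linalg.norm(a-b)
def onz(r,z): return r[0]+r[1]*(z-r[0][2])/r[1][2]
def cloud(c,mask,T=None):
    T=c["T"] if T is None else T
    v,u=np.nonzero(mask&(c["depth"]>0)); 
    K=np.array([[c["fx"],0,c["cx"]],[0,c["fy"],c["cy"]],[0,0,1]],float)
    n=cv2.undistortPoints(np.c_[u,v].astype(float)[:,None],K,np.array(c["D"]))[:,0]
    d=c["depth"][v,u]; P=np.c_[n*d[:,None],d]; return P@T[:3,:3].T+T[:3,3]
def blue(c,box):
    h=cv2.cvtColor(c["img"],cv2.COLOR_RGB2HSV); m=(h[...,0]>95)&(h[...,0]<125)&(h[...,1]>50)
    b=np.zeros_like(m); b[box[1]:box[3],box[0]:box[2]]=1; return m&b
E
python3 - <<'E'
from h import *
t=dict(np.load("top0.npz"));s=dict(np.load("side0.npz"))
R=lambda p:np.round(p,4)
for n,a,b in[("c(118,-52)",(391.4,271.4),(333.3,341.7)),("c(118,52)",(407.4,317.4),(293.3,383.3)),("c(-50,-52)",(464.6,247.4),(413.3,399.3)),("knob",(427.6,285),(339,363.5))]:
    p,g=tri(ray(t,a),ray(s,b));print(n,R(p),"gap",R(g))
for n,c,box in[("top",t,(300,225,345,270)),("side",s,(290,255,345,295))]:
    m=blue(c,box);P=cloud(c,m);print(n,m.sum(),R(P.min(0)),R(P.max(0)),R(P.mean(0)))
q=lambda x,y:(300+x/7,220+y/7)
for n,p in dict(b1=(105,95),b2=(57,215),w1=(152,65),w2=(65,275),s1=(250,115),s2=(172,312),f=(272,195)).items(): print(n,R(onz(ray(t,q(*p)),.010)))
E
```

```text
c(118,-52) [ 0.5093 -0.0289  0.0092] gap 0.0004
c(118,52) [ 0.4135 -0.0631  0.0075] gap 0.0023
c(-50,-52) [ 0.5623 -0.186   0.0115] gap 0.0001
knob [ 0.4794 -0.0955  0.0613] gap 0.002Traceback (most recent call last):
  File "<stdin>", line 7, in <module>
  File "h.py", line 15, in cloud
    n=cv2.undistortPoints(np.c_[u,v].astype(float)[:,None],K,np.array(c["D"]))[:,0]
      ~~~~~~~~~~~~~~~~~~~^^^^^^^^^^^^^^^^^^^^^^^^^^^^^^^^^^^^^^^^^^^^^^^^^^^^^
cv2.error: OpenCV(4.12.0) /io/opencv/modules/calib3d/src/undistort.dispatch.cpp:347: error: (-215:Assertion failed) CV_IS_MAT(_src) && CV_IS_MAT(_dst) && (_src->rows == 1 || _src->cols == 1) && (_dst->rows == 1 || _dst->cols == 1) && _src->cols + _src->rows - 1 == _dst->rows + _dst->cols - 1 && (CV_MAT_TYPE(_src->type) == CV_32FC2 || CV_MAT_TYPE(_src->type) == CV_64FC2) && (CV_MAT_TYPE(_dst->type) == CV_32FC2 || CV_MAT_TYPE(_dst->type) == CV_64FC2) in function 'cvUndistortPointsInternal'
```

```bash
sed -i 's/    h=cv2.*/    i=c["img"].astype(int); m=(i[...,2]-i[...,0]>12)/' h.py
python3 - <<'E'
from h import *
t=dict(np.load("top0.npz"));s=dict(np.load("side0.npz"))
R=lambda p:np.round(p,4)
for n,c,box in[("top",t,(300,225,345,270)),("side",s,(290,255,345,295))]:
    m=blue(c,box);P=cloud(c,m);print(n,m.sum(),R(P.min(0)),R(P.max(0)),R(P.mean(0)))
q=lambda x,y:(300+x/7,220+y/7)
for n,p in dict(b1=(105,95),b2=(57,215),w1=(152,65),w2=(65,275),s1=(250,115),s2=(172,312),f=(272,195)).items(): print(n,R(onz(ray(t,q(*p)),.010)))
# holder pose from corners on plate top
C=np.array([onz(ray(t,p),.012)[:2] for p in[(391.4,271.4),(407.4,317.4),(464.6,247.4)]])
L=np.array([[.118,-.052],[.118,.052],[-.05,-.052]])
U,S,V=np.linalg.svd((L-L.mean(0)).T@(C-C.mean(0)));Rm=(U@V).T
o=C.mean(0)-Rm@L.mean(0);print("holder",R(o),np.degrees(np.arctan2(Rm[1,0],Rm[0,0])),R(L@Rm.T+o-C).tolist(), "knob0",R(o+Rm@[.055,0]))
E
```

```text
top 732 [ 0.5245  0.0876 -0.0026] [0.5941 0.1491 0.0321] [0.5576 0.1171 0.0194]
side 871 [ 0.5234  0.0827 -0.0011] [0.5938 0.1485 0.0299] [0.5552 0.1104 0.0175]
b1 [0.588  0.1349 0.01  ]
b2 [0.5508 0.1489 0.01  ]
w1 [0.5975 0.1206 0.01  ]
w2 [0.5325 0.1461 0.01  ]
s1 [0.5824 0.0904 0.01  ]
s2 [0.5216 0.1134 0.01  ]
f [0.5579 0.0834 0.01  ]
holder [ 0.4981 -0.1564] 108.76531415085958 [[0.0005, 0.0005], [-0.0016, 0.0006], [0.0011, -0.0011]] knob0 [ 0.4804 -0.1043]
```

Both views agree on the blue model: origin about (0.5585, 0.113), yaw about 69°, top at z = 0.03. The holder is at (0.498, -0.156), yaw 108.8°, with the knob at jaw ≈ +9 mm. I'll move past the lamp on the robot's side.

```bash
python3 drive.py '[[1,-0.034,-0.030,0,0],[1,-0.034,-0.030,0,0],[1,-0.034,-0.030,0,0],[1,-0.034,-0.030,0,0],[1,-0.034,-0.030,0,0],[1,-0.034,-0.030,0,0],[1,-0.034,-0.030,0,0],[1,-0.034,-0.030,0,0]]'
python3 drive.py '[[1,-0.0245,-0.0355,0,0],[1,-0.0245,-0.0355,0,0],[1,-0.0245,-0.0355,0,0],[1,-0.0245,-0.0355,0,0],[1,-0.0245,-0.0355,0,0],[1,-0.0245,-0.0355,0,0],[1,-0.0245,-0.0355,0,0]]'
cat >>h.py <<'E'
def state():
    from workcell import ctrl, optics
    s=ctrl.read_state();w,x,y,z=s["tcp_rot"]
    from scipy.spatial.transform import Rotation as Ro
    T=np.eye(4);T[:3,:3]=Ro.from_quat([x,y,z,w]).as_matrix();T[:3,3]=s["tcp_pos"];return s,T
def wrist(name):
    from workcell import ctrl, optics
    s,T=state();c=optics.camera("wrist");c["T"]=T@c["hand_eye"];cv2.imwrite(f"pics/{name}.png",c["img"][:,:,::-1]);np.savez(name+".npz",**c);return c
H=np.array([.4981,-.1564]);HY=np.radians(108.77)
def goto(xy,z,yaw,H=None,mod=True):
    "print the tool-axis shift to reach xy,z with tool y at world yaw (rad)"
    s,T=state();d=T[:3,:3].T@(np.r_[xy,z]-T[:3,3]);cy=np.arctan2(T[1,1],T[0,1]);a=yaw-cy
    a=(a+np.pi/2)%np.pi-np.pi/2
    print("t",round(s["t"],2),"tcp",np.round(s["tcp_pos"],4),"tooly",round(np.degrees(cy),2),"tilt",np.round(T[:3,2],4),"shift",np.round(d,4),"turn tool z",round(-a,4),"F",np.round(s["force"],1))
E
python3 - <<'E'
from h import *
c=wrist("w1");print(c["fx"],np.round(c["hand_eye"],3).tolist());s,T=state();print(T.round(3).tolist(),s["qpos"].round(2) if hasattr(s["qpos"],'round') else s["qpos"])
E
```

```text
t: 0.9
tcp_pos: [0.3638, 0.3605, 0.2444]
tcp_rot: [-0.0, 0.114, 0.994, -0.0]
force: [-0.5, -0.2, -0.2]
width: 1.0
gripper_force: 0.0
t: 1.6
tcp_pos: [0.4742, 0.0798, 0.2444]
tcp_rot: [-0.0, 0.114, 0.994, 0.0]
force: [0.5, 0.4, -0.4]
width: 0.998
gripper_force: 0.0
371.2038033480192 [[0.001, -0.968, -0.25, 0.07], [1.0, 0.001, 0.0, -0.001], [0.0, -0.25, 0.968, -0.142], [0.0, 0.0, 0.0, 1.0]]
[[-0.972, 0.236, 0.002, 0.477], [0.236, 0.972, -0.004, 0.072], [-0.003, -0.004, -1.0, 0.245], [0.0, 0.0, 0.0, 1.0]] [-0.51  0.15  0.31  1.99 -0.05  1.01  1.15]
```

View pics/w1.png

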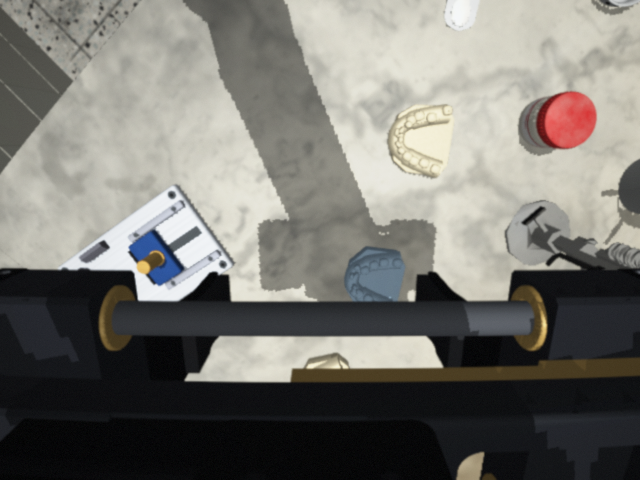

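The wrist camera sits on the robot's side of the tool. The blue model is at about (375,275), near the fingers, and the knob is at (150,262). I'll move so that the holder is clear of the fingers.

```bash
python3 - <<'E'
from h import *
goto([.553,-.10],.22,HY)
E
```

```text
t 1.65 tcp [0.4767 0.0718 0.2448] tooly 76.37 tilt [ 0.0023 -0.0045 -1.    ] shift [-0.1146 -0.1489  0.0257] turn tool z -0.5655 F [ 2.8 -5.2  0.4]
```

```bash
python3 drive.py '[[0,-0.029,-0.037,0.006,0],[0,-0.029,-0.037,0.006,0],[0,-0.029,-0.037,0.006,0],[0,-0.029,-0.037,0.006,0],[0,0,0,0,-0.141],[0,0,0,0,-0.141],[0,0,0,0,-0.141],[0,0,0,0,-0.141],[0,0,0,0,0],[0,0,0,0,0]]'
python3 - <<'E'
from h import *
c=wrist("w2");goto(H,.2,HY)
E
```

```text
t: 2.65
tcp_pos: [0.5535, -0.0887, 0.2202]
tcp_rot: [-0.0, -0.166, 0.986, 0.0]
force: [-0.5, 0.3, 0.7]
width: 0.172
gripper_force: 0.0
t 2.7 tcp [ 0.5536 -0.0887  0.2203] tooly 109.12 tilt [-4.e-04  1.e-04 -1.e+00] shift [ 0.0746 -0.0458  0.0203] turn tool z 0.0061 F [-0.6 -0.9 -1.1]
```

View pics/w2.png

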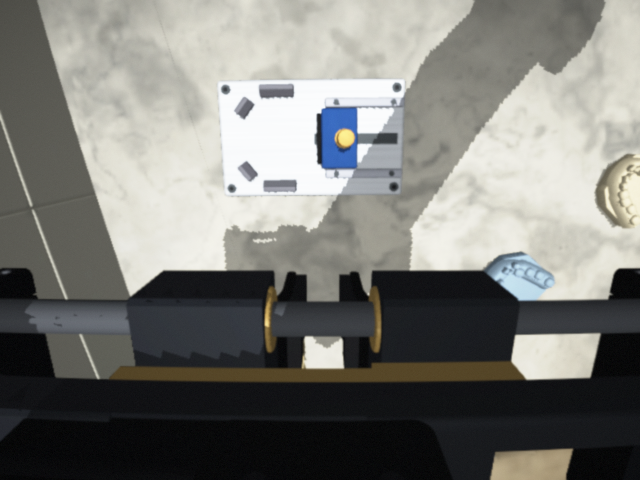

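The holder is fully visible. Its plate corners are at (219.5,82), (404,80), (402,194) and (224,195), and the knob top is at (345,139).

```bash
python3 - <<'E'
from h import *
R=lambda p:np.round(p,4)
w=dict(np.load("w2.npz"));t=dict(np.load("top0.npz"));s=dict(np.load("side0.npz"))
L=np.array([[.118,-.052],[.118,.052],[-.05,-.052],[-.05,.052]])
def fit(C,L):
    U,S,V=np.linalg.svd((L-L.mean(0)).T@(C-C.mean(0)));Rm=(U@V).T;o=C.mean(0)-Rm@L.mean(0)
    print("holder",R(o),np.degrees(np.arctan2(Rm[1,0],Rm[0,0])),R(L@Rm.T+o-C).tolist());return o,Rm
W=[(402,194),(404,80),(224,195),(219.5,82)]
o,Rm=fit(np.array([onz(ray(w,p),.012)[:2] for p in W]),L)
k=ray(w,(345,139))
for n,c,p in[("top",t,(427.6,285)),("side",s,(339,363.5))]:
    P,g=tri(k,ray(c,p));print(n,R(P),R(g),"holder frame",R(Rm.T@(P[:2]-o)))
P=onz(k,.0575);print(R(P),R(Rm.T@(P[:2]-o)))
for a,b,c in zip(W,[(391.4,271.4),(407.4,317.4),(464.6,247.4)],[(333.3,341.7),(293.3,383.3),(413.3,399.3)]): print(R(tri(ray(w,a),ray(t,b))[0]),R(tri(ray(w,a),ray(s,c))[0]))
E
```

```text
holder [ 0.4975 -0.1535] 109.51355224141695 [[0.0012, 0.0001], [-0.0017, 0.0015], [0.0012, 0.0009], [-0.0007, -0.0025]]
top [ 0.4781 -0.0956  0.0597] 0.0008 holder frame [ 0.0611 -0.0011]
side [ 0.4787 -0.0966  0.0642] 0.0021 holder frame [ 0.06   -0.0013]
[ 0.4777 -0.0956  0.0575] [ 0.0612 -0.0007]
[ 0.5067 -0.0273  0.0214] [ 0.5082 -0.0257  0.0071]
[ 0.4122 -0.0615  0.0164] [ 0.4124 -0.063   0.0111]
[ 0.5608 -0.1831  0.0196] [ 0.563  -0.185   0.0088]
```

```bash
sed -i 's/^H=.*/H=np.array([.4978,-.155]);HY=np.radians(109.1);HX=np.array([np.cos(HY),np.sin(HY)])/' h.py; python3 - <<'E'
from h import *
goto(H+HX*.028,.056,HY)
E
```

```text
t 2.7 tcp [ 0.5536 -0.0887  0.2203] tooly 109.12 tilt [-4.e-04  1.e-04 -1.e+00] shift [ 0.0743 -0.0164  0.1643] turn tool z 0.0003 F [-0.6 -0.9 -1.1]
```

```bash
python3 drive.py '[[0,0.037,-0.008,0,0],[0,0.037,-0.008,0,0],[0,0,0,0.04,0],[0,0,0,0.04,0],[0,0,0,0.04,0],[0,0,0,0.034,0],[0,0,0,0.01,0],[0,0,0,0,0],[0,0,0,0,0]]'
python3 drive.py '[[0,0,0.006,0,0],[0,0,0.006,0,0],[0,0,0.006,0,0],[0,0,0.006,0,0],[0,0,0.006,0,0],[0,0,0,0,0],[0,0,0,0,0]]'; python3 - <<'E'
from h import *
goto(H+HX*.078,.056,HY)
E
```

```text
t: 3.6
tcp_pos: [0.4902, -0.1286, 0.0577]
tcp_rot: [0.001, -0.167, 0.986, -0.0]
force: [0.9, 1.1, 0.6]
width: 0.003
gripper_force: 0.0
t: 4.3
tcp_pos: [0.4793, -0.0996, 0.0566]
tcp_rot: [0.0, -0.167, 0.986, 0.0]
force: [0.6, -0.7, 0.5]
width: 0.004
gripper_force: 0.5
t 4.3 tcp [ 0.4793 -0.0996  0.0566] tooly 109.28 tilt [ 1.e-04  5.e-04 -1.e+00] shift [0.0006 0.0196 0.0006] turn tool z 0.0032 F [ 0.6 -0.7  0.5]
```

```bash
python3 drive.py '[[0,0,0.006,0,0],[0,0,0.006,0,0],[0,0,0.006,0,0]]'; python3 drive.py '[[0,0,0.003,0,0],[0,0,0.003,0,0],[0,0,0,0,0]]'; python3 - <<'E'
from h import *
from workcell import ctrl, optics
c=optics.camera("top");cv2.imwrite("pics/t1.png",cv2.resize(c["img"][230:340,380:490,::-1],None,fx=5,fy=5))
goto(H+HX*.078,.056,HY)
E
```

```text
t: 4.6
tcp_pos: [0.4733, -0.0828, 0.0565]
tcp_rot: [0.0, -0.167, 0.986, -0.0]
force: [1.9, -3.1, 1.7]
width: 0.003
gripper_force: 1.7
t: 4.9
tcp_pos: [0.4711, -0.0767, 0.0565]
tcp_rot: [-0.0, -0.168, 0.986, 0.0]
force: [1.1, -2.0, 0.8]
width: 0.006
gripper_force: 0.8
t 4.95 tcp [ 0.4711 -0.0767  0.0564] tooly 109.29 tilt [-7.e-04  7.e-04 -1.e+00] shift [ 0.0004 -0.0047  0.0004] turn tool z 0.0034 F [ 0.9 -0.5  1.6]
```

View pics/t1.png

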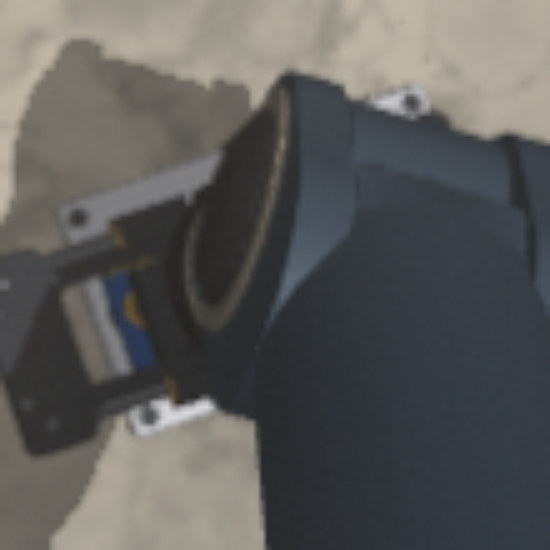

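The arm covers most of the jaw, but a force of about 3 N shows it is sliding. I'll keep pushing until it reaches the end stop.

```bash
for i in 1; do python3 drive.py '[[0,0,0.004,0,0],[0,0,0.004,0,0]]'; python3 drive.py '[[0,0,0.003,0,0],[0,0,0,0,0]]';  python3 drive.py '[[0,0,0.003,0,0],[0,0,0,0,0]]'; done
```

```text
t: 5.15
tcp_pos: [0.4704, -0.0746, 0.0567]
tcp_rot: [0.002, -0.166, 0.986, -0.004]
force: [5.8, -20.1, -7.6]
width: 0.005
gripper_force: 10.8
t: 5.35
tcp_pos: [0.4703, -0.0746, 0.0567]
tcp_rot: [0.003, -0.165, 0.986, -0.005]
force: [7.0, -20.0, -9.0]
width: 0.002
gripper_force: 10.6
t: 5.55
tcp_pos: [0.4702, -0.0744, 0.0568]
tcp_rot: [0.004, -0.164, 0.986, -0.007]
force: [9.2, -27.4, -12.4]
width: 0.006
gripper_force: 13.8
```

The force rose to 27 N with no further motion, so the jaw is fully back. I'll back off, rise and go to the blue model.

```bash
python3 drive.py '[[0,0,-0.03,0,0],[0,0,0,-0.04,0],[0.5,0,0,-0.04,0],[1,0,0,-0.04,0],[1,-0.035,0,-0.04,0],[1,-0.035,0,0,0],[1,0,0,0,0]]'; python3 - <<'E'
from h import *
wrist("w3");goto([.5585+.06,.1134-.02],.2,np.radians(69.2))
E
```

```text
t: 6.25
tcp_pos: [0.5441, -0.0665, 0.215]
tcp_rot: [0.002, -0.17, 0.985, 0.001]
force: [-0.2, 1.1, -0.5]
width: 0.373
gripper_force: 0.0
t 6.3 tcp [ 0.5412 -0.0678  0.2136] tooly 109.45 tilt [-0.0016  0.0011 -1.    ] shift [-0.1266  0.1263  0.0137] turn tool z 0.7025 F [-0.3 -0.2  0.1]
```

View pics/w3.png

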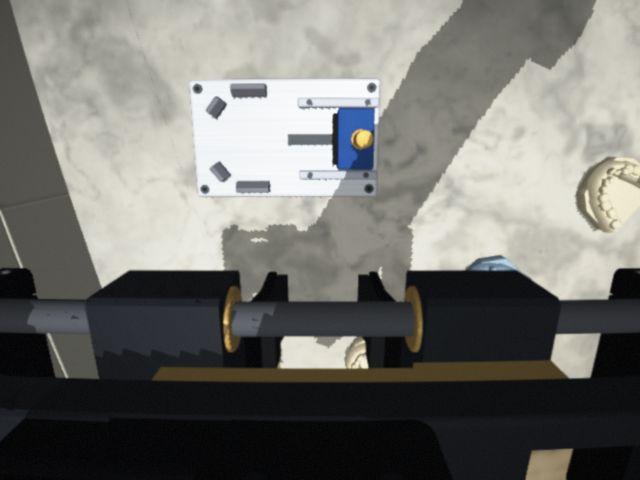

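The jaw is fully back: its pad is at x≈335 px and the knob at (362,139). Now I'll look at the blue model.

```bash
python3 drive.py '[[1,-0.032,0.032,0,0],[1,-0.032,0.032,0,0],[1,-0.032,0.032,0,0],[1,-0.032,0.032,0,0],[1,0,0,0.01,0.14],[1,0,0,0,0.14],[1,0,0,0,0.14],[1,0,0,0,0.14],[1,0,0,0,0.14],[1,0,0,0,0]]'; python3 drive.py '[[1,0,0,0,0]]'; python3 - <<'E'
from h import *
c=wrist("w4");cv2.imwrite("pics/w4c.png",cv2.resize(c["img"][60:260,220:440,::-1],None,fx=3,fy=3,interpolation=cv2.INTER_CUBIC))
m=blue(c,(220,40,440,260));P=cloud(c,m);print(m.sum(),P.min(0).round(4),P.max(0).round(4))
goto([.5585,.1134],.2,np.radians(69.2))
# holder depth check of plate corners, w3
w=dict(np.load("w3.npz"))
E
```

```text
t: 7.3
tcp_pos: [0.6173, 0.0926, 0.2027]
tcp_rot: [-0.002, 0.181, 0.983, -0.001]
force: [0.4, 0.1, -0.1]
width: 0.996
gripper_force: 0.0
t: 7.4
tcp_pos: [0.618, 0.0928, 0.2032]
tcp_rot: [-0.001, 0.18, 0.984, -0.0]
force: [0.0, 0.1, 0.1]
width: 1.001
gripper_force: 0.0
4787 [ 5.2e-01  8.5e-02 -1.0e-04] [0.5939 0.1508 0.0322]
t 7.45 tcp [0.6183 0.0928 0.2035] tooly 69.28 tilt [-2.e-03 -1.e-04 -1.e+00] shift [ 0.0632 -0.0019  0.0036] turn tool z 0.0015 F [-0.   1.5 -0.3]
```

View pics/w4c.png

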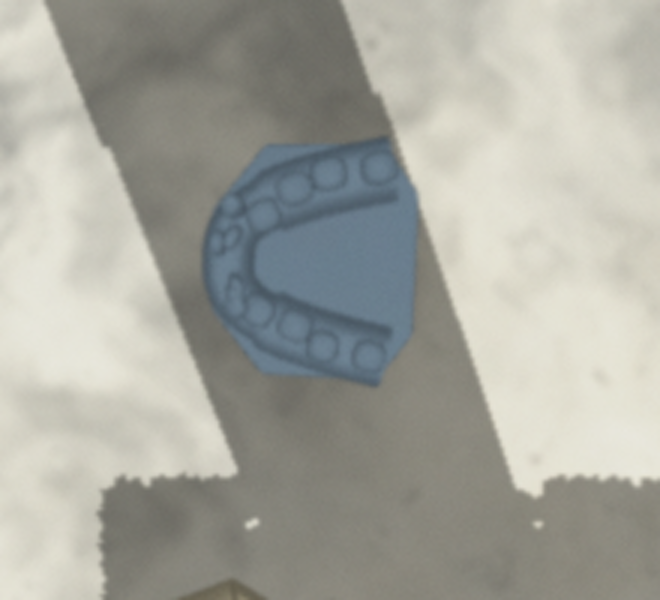

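The model is aligned with the tool. In the crop its back edge runs from (417,185) to (412,328), its base corners are at (266,145) and (266,373), and its front is at x≈204.

```bash
python3 - <<'E'
from h import *
w=dict(np.load("w4.npz"));q=lambda x,y:(220+x/3,60+y/3)
P={n:onz(ray(w,q(*p)),.014)[:2] for n,p in dict(b1=(417,185),b2=(412,328),s1=(266,145),s2=(266,373),f=(204,258)).items()}
for n,p in P.items():print(n,p.round(4))
for a,b in(("b1","b2"),("s1","s2")):
    d=P[a]-P[b];print(a,b,np.linalg.norm(d).round(4),np.degrees(np.arctan2(d[1],d[0]))-90)
yaw=np.radians(69.0);X=np.array([np.cos(yaw),np.sin(yaw)]);Y=np.array([-X[1],X[0]])
bm=(P["b1"]+P["b2"])/2;o=bm-.0305*X
sm=(P["s1"]+P["s2"])/2
o2=sm+X*((bm-.0305*X-sm)@X);print("origin from back",o.round(4),"lateral from sides",((sm-o)@Y).round(4),"front x",((P["f"]-o)@X).round(4))
# lateral sizes of the mask points low/high
C=cloud(w,blue(w,(220,40,440,260)));l=(C[:,:2]-o)@np.c_[X,Y];print(l.min(0),l.max(0))
hi=C[:,2]>.004;print(np.percentile(l[hi],[.5,99.5],axis=0))
E
```

```text
b1 [0.5454 0.1524]
b2 [0.583  0.1375]
s1 [0.5201 0.116 ]
s2 [0.5802 0.0927]
f [0.5429 0.0879]
b1 b2 0.0404 68.4987606830936
s1 s2 0.0645 68.87535274630031
origin from back [0.5533 0.1165] lateral from sides -0.0014 front x -0.0304
[-0.03006978 -0.03632803] [0.03045512 0.03246154]
[[-0.02882328 -0.03397616]
 [ 0.0298525   0.03107864]]
```

```bash
python3 - <<'E'
from h import *
goto([.5548,.1159],.027,np.radians(68.8))
R=lambda p:np.round(p,4)
w=dict(np.load("w3.npz"))
L=np.array([[.118,-.052],[.118,.052],[-.05,-.052],[-.05,.052]])
W=[(376.5,194.5),(380,80),(199,196.5),(190.5,82)]
C=np.array([onz(ray(w,p),.012)[:2] for p in W])
U,S,V=np.linalg.svd((L-L.mean(0)).T@(C-C.mean(0)));Rm=(U@V).T;o=C.mean(0)-Rm@L.mean(0)
print("holder w3",R(o),np.degrees(np.arctan2(Rm[1,0],Rm[0,0])),R((L@Rm.T+o-C)@Rm).tolist())
b=np.zeros((480,640),bool);b[100:180,240:280]=1;P=cloud(w,b);print("plate z",np.median(P[:,2]))
b[:]=0;b[200:225,100:200]=1;print("bench z",np.median(cloud(w,b)[:,2]))
E
```

```text
t 7.45 tcp [0.6183 0.0928 0.2035] tooly 69.28 tilt [-2.e-03 -1.e-04 -1.e+00] shift [ 0.0673 -0.0008  0.1766] turn tool z 0.0084 F [-0.   1.5 -0.3]
holder w3 [ 0.4977 -0.1533] 109.9210096147925 [[0.0012, -0.002], [0.0008, 0.0017], [-0.0007, -0.0013], [-0.0013, 0.0016]]
plate z 0.013547135947899358
bench z 0.00142817871283063
```

```bash
python3 drive.py '[[1,0.034,0,0,0.008],[1,0.033,-0.001,0,0],[1,0,0,0.04,0],[1,0,0,0.04,0],[1,0,0,0.04,0],[1,0,0,0.03,0],[1,0,0,0.015,0],[1,0,0,0.01,0],[1,0,0,0,0]]'; python3 drive.py '[[1,0,0,0,0],[1,0,0,0,0]]'; python3 - <<'E'
from h import *
goto([.5548,.1159],.027,np.radians(68.8))
E
```

```text
t: 8.35
tcp_pos: [0.5563, 0.116, 0.0287]
tcp_rot: [-0.001, 0.185, 0.983, -0.0]
force: [0.4, -0.3, 1.1]
width: 0.998
gripper_force: 0.0
t: 8.55
tcp_pos: [0.5575, 0.1164, 0.0306]
tcp_rot: [0.001, 0.185, 0.983, 0.001]
force: [0.4, 0.2, 0.6]
width: 1.005
gripper_force: 0.0
t 8.55 tcp [0.5575 0.1164 0.0306] tooly 68.71 tilt [ 0.0026  0.001  -1.    ] shift [ 0.0024 -0.0015  0.0035] turn tool z -0.0016 F [0.4 0.2 0.6]
```

```bash
python3 drive.py '[[1,0.002,-0.001,0.003,0],[1,0,0,0,0]]'; python3 drive.py '[[0,0,0,0,0],[0,0,0,0,0],[0,0,0,0,0],[0,0,0,0,0],[0,0,0,0,0],[0,0,0,0,0]]'; python3 - <<'E'
from h import *
goto([.5548,.1159],.027,np.radians(68.8))
E
```

```text
t: 8.75
tcp_pos: [0.5539, 0.1161, 0.0265]
tcp_rot: [-0.0, 0.185, 0.983, 0.0]
force: [-0.7, 0.2, -0.1]
width: 0.997
gripper_force: 0.0
t: 9.35
tcp_pos: [0.5543, 0.1161, 0.0262]
tcp_rot: [0.0, 0.185, 0.983, 0.0]
force: [-0.3, -0.2, 0.3]
width: 0.67
gripper_force: 30.0
t 9.35 tcp [0.5543 0.1161 0.0262] tooly 68.71 tilt [ 1.e-04  2.e-04 -1.e+00] shift [-0.0006 -0.     -0.0008] turn tool z -0.0016 F [-0.3 -0.2  0.3]
```

The opening is 58.3 mm at 30 N, so the grasp is good. I'll lift and move over the pocket.

```bash
python3 drive.py '[[0,0,0,-0.01,0],[0,0,0,-0.03,0],[0,0,0,-0.04,0],[0,0,0,-0.02,0],[0,0,0,0,0]]'; python3 - <<'E'
from h import *
y=np.radians(109.4);HX=np.array([np.cos(y),np.sin(y)])
goto(np.array([.4976,-.1534])+HX*.00125,.1,y)
E
```

```text
t: 9.85
tcp_pos: [0.5563, 0.1162, 0.1297]
tcp_rot: [0.003, 0.185, 0.983, 0.002]
force: [0.0, -0.8, -1.4]
width: 0.667
gripper_force: 30.0
t 9.85 tcp [0.5563 0.1162 0.1297] tooly 68.68 tilt [ 0.0065  0.0023 -1.    ] shift [-0.0423 -0.2716  0.0287] turn tool z -0.7107 F [ 0.  -0.8 -1.4]
```

```bash
python3 drive.py '[[0,-0.007,-0.044,0,0],[0,-0.007,-0.045,0,0],[0,-0.007,-0.045,0,0],[0,-0.007,-0.045,0,0],[0,-0.007,-0.045,0,0],[0,-0.007,-0.045,0,0],[0,0,0,0,-0.14],[0,0,0,0,-0.14],[0,0,0,0,-0.14],[0,0,0,0,-0.14]]';python3 drive.py '[[0,0,0,0,-0.14],[0,0,0,0,-0.010],[0,0,0,0,0],[0,0,0,0,0],[0,0,0,0,0]]'; python3 - <<'E'
from h import *
y=np.radians(109.4);HX=np.array([np.cos(y),np.sin(y)])
goto(np.array([.4976,-.1534])+HX*.00125,.1,y)
c=wrist("w5")
from workcell import ctrl, optics
d=optics.camera("side");cv2.imwrite("pics/s5.png",np.hstack([cv2.resize(d["img"][320:440,280:430,::-1],(400,320)),cv2.resize(c["img"][100:340,170:470,::-1],(400,320))]))
E
```

```text
t: 10.85
tcp_pos: [0.4945, -0.1498, 0.1249]
tcp_rot: [-0.001, -0.097, 0.995, 0.0]
force: [-0.3, -0.3, -1.2]
width: 0.672
gripper_force: 30.0
t: 11.35
tcp_pos: [0.4954, -0.1498, 0.1259]
tcp_rot: [-0.0, -0.168, 0.986, 0.0]
force: [-0.3, 0.8, -1.6]
width: 0.67
gripper_force: 30.0
t 11.35 tcp [ 0.4954 -0.1498  0.1259] tooly 109.32 tilt [-6.e-04  0.e+00 -1.e+00] shift [-0.0009 -0.0029  0.0259] turn tool z -0.0015 F [-0.3  0.8 -1.6]
```

View pics/s5.png

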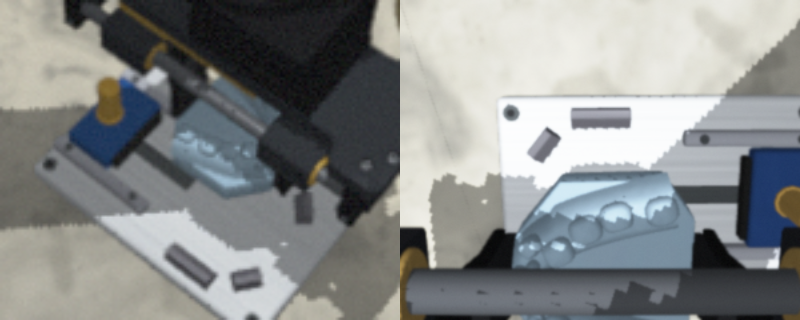

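The side view shows the model hanging square over the pocket, with the front towards the slanted walls. In the wrist view the plate corner is at crop (498,97) and the model's near edge at crop y≈173. I'll cross-check the offsets from this image.

```bash
python3 - <<'E'
from h import *
w=dict(np.load("w5.npz"));q=lambda x,y:(170+(x-400)*.75,100+y*.75)
s,T=state();y=np.radians(109.4);A=np.array([[np.cos(y),-np.sin(y)],[np.sin(y),np.cos(y)]])
t=T[:2,3]
def rel(p,z):return (A.T@(onz(ray(w,q(*p)),z)[:2]-t)).round(4)
print("plate corner(-50,52)",rel((498,97),.012),"plate edge y=52",rel((700,97),.012))
print("rail inner y27",rel((720,146),.020),"pad face x76, mid",rel((741,200),.02))
for z in(.1137,):print("model side",rel((560,173),z),rel((665,173),z),"back",rel((692,230),z),"front",rel((513,240),z))
E
```

```text
plate corner(-50,52) [-0.0534  0.0512] plate edge y=52 [0.0499 0.0511]
rail inner y27 [0.0597 0.0271] pad face x76, mid [ 0.0724 -0.0015]
model side [-0.0134  0.0346] [0.0201 0.0346] back [0.0296 0.0153] front [-0.0295  0.0119]
```

The image agrees with the computed shift to within 1 mm. I'll apply it and descend.

```bash
python3 drive.py '[[0,-0.001,-0.0026,0,-0.001],[0,0,0,0.03,0],[0,0,0,0.03,0],[0,0,0,0.018,0],[0,0,0,0,0],[0,0,0,0,0],[0,0,0,0,0]]'; python3 - <<'E'
from h import *
y=np.radians(109.4);HX=np.array([np.cos(y),np.sin(y)])
goto(np.array([.4976,-.1532])+HX*.00125,.0382,y)
E
```

```text
t: 12.15
tcp_pos: [0.4984, -0.1524, 0.0493]
tcp_rot: [0.001, -0.169, 0.986, -0.0]
force: [-0.2, 0.8, -0.7]
width: 0.67
gripper_force: 30.0
t 12.15 tcp [ 0.4984 -0.1524  0.0493] tooly 109.42 tilt [ 2.3e-03 -5.0e-04 -1.0e+00] shift [0.0011 0.0008 0.0111] turn tool z 0.0004 F [-0.2  0.8 -0.7]
```

```bash
python3 drive.py '[[0,0.001,0.0005,0.004,0],[0,0,0,0.002,0],[0,0,0,0,0]]'; python3 drive.py '[[0,0,0,0.002,0],[0,0,0,0,0]]';python3 drive.py '[[0,0,0,0.002,0],[0,0,0,0,0]]'
```

```text
t: 12.45
tcp_pos: [0.4962, -0.1518, 0.0422]
tcp_rot: [0.0, -0.169, 0.986, 0.0]
force: [0.1, 0.1, -0.8]
width: 0.673
gripper_force: 30.0
t: 12.65
tcp_pos: [0.4962, -0.1518, 0.04]
tcp_rot: [-0.0, -0.169, 0.986, 0.0]
force: [0.5, 0.0, -0.9]
width: 0.67
gripper_force: 30.0
t: 12.85
tcp_pos: [0.4965, -0.152, 0.0381]
tcp_rot: [0.0, -0.169, 0.986, -0.0]
force: [0.5, -0.1, -0.4]
width: 0.673
gripper_force: 30.0
```

```bash
python3 drive.py '[[0,0,0,0.001,0],[0,0,0,0,0]]';python3 drive.py '[[0,0,0,0.001,0],[0,0,0,0,0]]'
```

```text
t: 13.05
tcp_pos: [0.4965, -0.1519, 0.0381]
tcp_rot: [0.0, -0.169, 0.986, 0.0]
force: [-2.2, 1.2, 9.2]
width: 0.67
gripper_force: 30.0
t: 13.25
tcp_pos: [0.4965, -0.152, 0.038]
tcp_rot: [0.0, -0.169, 0.986, 0.0]
force: [-4.7, 1.1, 18.6]
width: 0.668
gripper_force: 30.0
```

Contact came at z = 0.038, which matches the expected seat height. I'll relieve the force and release.

```bash
python3 drive.py '[[0,0,0,-0.0018,0],[0,0,0,0,0],[0.95,0,0,0,0],[0.95,0,0,0,0],[0.95,0,0,0,0],[0.95,0,0,0,0],[0.95,0,0,0,0]]'; python3 drive.py '[[0.95,0,0,-0.01,0],[0.95,0,0,-0.03,0],[0.95,0,0,-0.04,0],[0.95,0,0,-0.04,0],[0,-0.04,0.02,-0.04,0],[0,-0.03,0.02,0,0],[0,0,0,0,0],[0,0,0,0,0]]'; python3 - <<'E'
from h import *
c=wrist("w6");i=c["img"][:,:,::-1]
cv2.imwrite("pics/w6c.png",cv2.resize(i[60:260,190:430],None,fx=3,fy=3,interpolation=cv2.INTER_CUBIC))
goto(H+HX*.135,.056,np.radians(109.4))
E
```

```text
t: 13.95
tcp_pos: [0.4963, -0.1519, 0.0378]
tcp_rot: [-0.0, -0.169, 0.986, 0.0]
force: [0.4, 0.6, -0.3]
width: 0.937
gripper_force: 0.0
t: 14.75
tcp_pos: [0.5438, -0.0955, 0.1916]
tcp_rot: [-0.0, -0.17, 0.985, -0.0]
force: [0.2, -0.7, 0.0]
width: 0.67
gripper_force: 0.0
t 14.8 tcp [ 0.5431 -0.0966  0.1913] tooly 109.43 tilt [-1.e-03 -4.e-04 -1.e+00] shift [0.0612 0.095  0.1353] turn tool z 0.0005 F [-0.6  0.   0.1]
```

View pics/w6c.png

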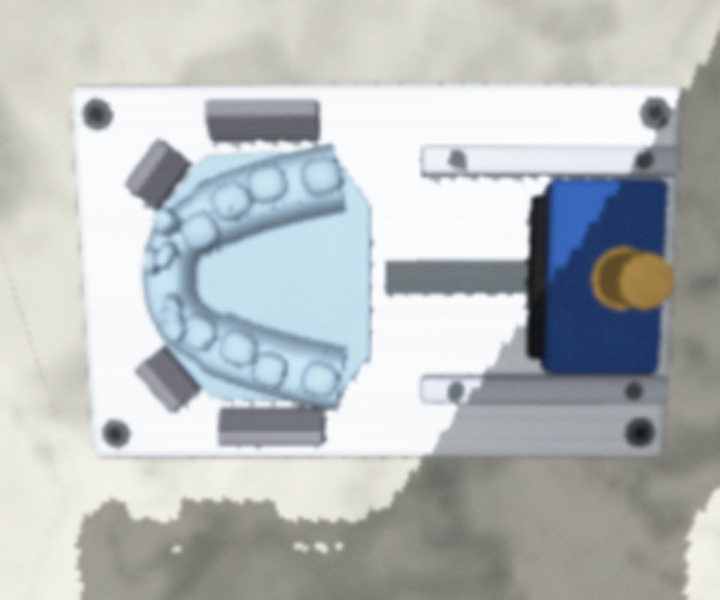

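The model sits flat and square in the pocket, between the side walls (crop y 140 and 408) and with its front at the slanted walls. Now I'll push the jaw closed from behind the knob.

```bash
python3 drive.py '[[0,0.02,0.03,0,0],[0,0.02,0.031,0,0],[0,0.021,0.031,0,0],[0,0,0,0.04,0],[0,0,0,0.04,0],[0,0,0,0.04,0],[0,0,0,0.015,0],[0,0,0,0,0],[0,0,0,0,0]]'; python3 - <<'E'
from h import *
goto(H+HX*.115,.056,np.radians(109.4))
E
```

```text
t: 15.7
tcp_pos: [0.4555, -0.0308, 0.0565]
tcp_rot: [-0.0, -0.168, 0.986, -0.0]
force: [-0.3, 0.1, 1.0]
width: 0.005
gripper_force: 0.0
t 15.7 tcp [ 0.4555 -0.0308  0.0565] tooly 109.33 tilt [-4.e-04 -4.e-04 -1.e+00] shift [ 0.0007 -0.0162  0.0005] turn tool z -0.0012 F [-0.3  0.1  1. ]
```

```bash
python3 drive.py '[[0,0.0005,-0.006,0,0],[0,0,-0.006,0,0],[0,0,-0.006,0,0],[0,0,-0.006,0,0],[0,0,-0.006,0,0],[0,0,-0.006,0,0],[0,0,-0.006,0,0],[0,0,-0.006,0,0],[0,0,0,0,0]]'; python3 drive.py '[[0,0,-0.004,0,0],[0,0,-0.002,0,0],[0,0,0,0,0]]'; python3 - <<'E'
from h import *
goto(H+HX*.070,.056,np.radians(109.4))
E
```

```text
t: 16.6
tcp_pos: [0.4717, -0.0764, 0.0563]
tcp_rot: [0.0, -0.168, 0.986, -0.0]
force: [0.1, 0.4, 0.3]
width: 0.004
gripper_force: 0.3
t: 16.9
tcp_pos: [0.4731, -0.0811, 0.0561]
tcp_rot: [-0.0, -0.169, 0.986, -0.0]
force: [0.2, 1.9, 1.7]
width: 0.006
gripper_force: 1.0
t 16.9 tcp [ 0.4731 -0.0811  0.0561] tooly 109.42 tilt [-3.e-04 -1.e-04 -1.e+00] shift [ 0.0009 -0.0079  0.0001] turn tool z 0.0004 F [0.2 1.9 1.7]
```

```bash
python3 drive.py '[[0,0,-0.004,0,0],[0,0,-0.002,0,0],[0,0,0,0,0]]';python3 drive.py '[[0,0,-0.0015,0,0],[0,0,0,0,0]]';python3 drive.py '[[0,0,-0.0015,0,0],[0,0,0,0,0]]'
```

```text
t: 17.2
tcp_pos: [0.4751, -0.0867, 0.0562]
tcp_rot: [-0.0, -0.169, 0.986, 0.0]
force: [0.6, 3.2, 1.0]
width: 0.003
gripper_force: 1.3
t: 17.4
tcp_pos: [0.4756, -0.0879, 0.0562]
tcp_rot: [-0.0, -0.169, 0.986, 0.0]
force: [-0.3, 3.5, 0.8]
width: 0.009
gripper_force: 1.6
t: 17.6
tcp_pos: [0.476, -0.0891, 0.0562]
tcp_rot: [-0.0, -0.169, 0.986, 0.0]
force: [-0.9, 4.1, 0.8]
width: 0.008
gripper_force: 2.2
```

```bash
for i in 1; do python3 drive.py '[[0,0,-0.001,0,0],[0,0,0,0,0]]';python3 drive.py '[[0,0,-0.001,0,0],[0,0,0,0,0]]'; python3 drive.py '[[0,0,-0.001,0,0],[0,0,0,0,0]]'; done | grep -E "pos|^force"
```

```text
tcp_pos: [0.476, -0.0892, 0.0561]
force: [-1.5, 7.0, 1.7]
tcp_pos: [0.4761, -0.0894, 0.0561]
force: [-1.8, 8.2, 3.3]
tcp_pos: [0.4761, -0.0894, 0.0561]
force: [-2.7, 10.9, 3.9]
```

The force is rising with no motion, so the pad is against the model. I'll back off, lift and check.

```bash
python3 drive.py '[[0,0,0.02,0,0],[0,0,0.02,0,0],[0,0,0,-0.04,0],[0,0,0,-0.04,0],[0,0,0,-0.04,0],[0,-0.04,-0.02,-0.02,0],[0,-0.03,-0.03,0,0],[0,0,0,0,0],[0,0,0,0,0]]'; python3 - <<'E'
from h import *
from workcell import ctrl, optics
c=wrist("w7");i=c["img"][:,:,::-1];d=optics.camera("side")
cv2.imwrite("pics/f.png",np.hstack([cv2.resize(i[60:260,190:430],(420,350)),cv2.resize(d["img"][330:450,280:425,::-1],(380,350))]))
E
```

```text
t: 19.1
tcp_pos: [0.5463, -0.0801, 0.1957]
tcp_rot: [-0.001, -0.168, 0.986, -0.001]
force: [-0.0, -0.4, -0.7]
width: 0.005
gripper_force: 0.0
```

View pics/f.png

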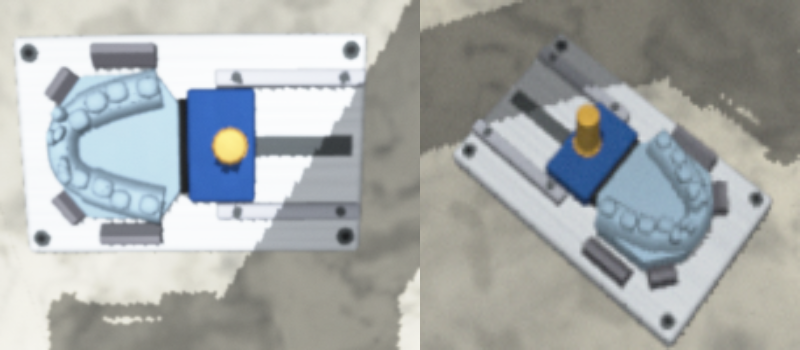

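Both views show the model flat and square in the pocket, with the black pad against its back edge (crop x≈181) and the robot clear of everything.

```bash
python3 -c "
from workcell import ctrl, optics
print(ctrl.hand_in())"
```

```text
the job is handed in; nothing more can be done
None
```

The blue model is seated flat and square in the holder with the jaw pad against its back edge. The other items were left alone, the arm is clear, and I handed the job in at about 19 s; the hand-in returned no verdict.

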